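# Clear the doorway and shut the wheel cabinet

## Task

Two T-shaped steel workpieces have been left on the bench in the swing of the wheel cabinet's open door. Lay both flat on the floor of the empty half of the blue parts tray, setting them down rather than dropping them; then push the door shut, without slamming it, until it clicks fully home on its catch. Leave the bottle, the stack of wheels and the wrench where they are.

Things in the scene. Friction and masses are not known exactly. Their poses are not given: they have to be found in the camera images.
- cabinet: Beige sheet-steel bench cabinet for abrasive wheels, fixed, 180 deep (x), 260 wide (y), 205 high, open towards -x (the robot side). Origin at the centre of its underside, on the bench; its front edges lie at x = -90 of its frame.
- door (a joint): Cabinet door angle in rad: 0 shut, growing as the door swings out towards -x, up to 1.9. It stays where it is left. A sprung roller catch near the top of the free edge resists from about 0.07 rad (some 4 to 6 N at the free edge) and, past about 0.03 rad, pulls the door home.
- door_hinge (a point): Point on the door's upright hinge axis, at half the door's height (102 above the bench), in the plane of the panel's outer face (the knob side); at x = -107, y = +120 of the cabinet's frame (robot's left). The panel is 240 wide from this axis to its free edge, 15 thick and 188 high, from 8 to 196 above the bench; shut, it runs from the hinge to the cabinet's -y.
- door_handle (a point): Grip point of the small black knob on the door's outer face, 210 from the hinge axis, 166 above the bench, 35 out from the outer face.
- tray: Blue open parts tray, fixed, 240 (x) by 190 (y) by 45 high, walls and floor 5 thick. Origin at the centre of its underside. A 5 thick, 35 high divider along x at y = 0 parts it in two; the -y half is full with a row of steel workpieces (part of the tray), the +y half is empty: inside it is 230 by 87.
- part_a: Loose T-shaped bare steel workpiece, 12 thick, 80 long: shank 64 long and 12 wide, crossbar head 30 wide and 16 long at the +x end. About 115 g. Origin at mid-length and mid-thickness on the shank's centre line (6 above the bench), x along the shank towards the head. Starts flat on the bench in front of the cabinet, in the area the door sweeps.
- part_b: Loose T-shaped bare steel workpiece, 12 thick, 80 long: shank 64 long and 12 wide, crossbar head 30 wide and 16 long at the +x end. About 115 g. Origin at mid-length and mid-thickness on the shank's centre line (6 above the bench), x along the shank towards the head. Starts flat on the bench in front of the cabinet, in the area the door sweeps.
- bottle: Bystander: grey bottle with a black cap, diameter 56, 170 tall, loose, standing between the door and the tray. Origin at the centre of its underside.
- wheels: Bystander: loose stack of three abrasive wheels, 120 across, 60 high, to the left of the cabinet. Origin at the centre of its underside.
- wrench: Bystander: steel wrench 160 long lying to the right of the cabinet. Origin at mid-length on its underside, x along it.
Things that resemble listed ones, but are neither listed nor needed, are in the scene too. What is shaped like the part_a but purple or red is not meant.

How it is judged:
By the outcome, as a careful person would: the job done as asked, in the order asked, and still so for the second after the job is handed in, with the robot touching nothing.
It also fails if it takes over 72 s, if anything falls off the work surface, if the arm or the gripper's body presses on something with over 40 N, if the wrist force passes 120 N, or if a joint passes its speed limit or range.

## Robot

A 6-joint arm with a two-finger parallel gripper is mounted at the origin on the work surface. World frame = base frame: x ahead of the robot, y to its left, z up, the work surface at z = 0. Lengths are in m, angles in degrees, forces in N, time in s.
With the tool pointing down it reaches from about 0.3 to 0.75 m from the base axis. Payload 8.5 kg.
Tool frame: the origin (TCP) lies midway between the tips of the shut fingers; the grasp point (between the pads) lies 19 mm behind it (env.grasp_offset is the distance from the TCP to the grasp point, in m); z points along the fingers, y is the line along which they close (so a half turn about z gives the same grasp; the last joint's range is limited). The gripper opens to 85 mm and grips with 20 to 120 N. Pads are 22 mm wide; open, the fingers measure 114 mm over their backs; the gripper's body (76 mm by 85 mm) begins 54 mm behind the grasp point. The pads swing forward as they close: fully open they stand 13 mm farther back than shut.
Start: joints at [-87.164, 21.807, 74.336, -0, 83.858, -12.336], TCP at [0.144, -0.531, 0.231] pointing down, gripper open.
Joint ranges: [-178.18, 178.18], [-50.72, 133.34], [12.68, 142.11], [-81.47, 261.47], [9.98, 163.14], [-165.26, 165.26]. Speed limits (degrees/s): [136.94, 136.94, 180, 180, 180, 180].

## Interface

Orientations are given as a 3x3 rotation matrix whose columns are the frame's x, y, z axes.
In Python, from rig import env gives the robot as it stands.
- The arm moves only by the tool servo_tool, never from a script. Its argument "deltas" is text: rows parted by semicolons, each of 7 numbers parted by spaces: the opening, from 0 (shut) to 1 (fully open), then the shift along the tool's x, y, z in mm, then the turn, a rotation vector about the tool's x, y, z in rad. A call has 1 to 8 rows; each row shifts and turns the commanded pose from where the row before left it, along the tool's axes as they then stand; what a row does not reach is not made up. A row lasts 1/12 s, in which the tool goes at most 41.7 mm and 7.16 degrees, less where a joint would pass 70% of its speed; a pose out of reach is approached as far as the arm can. A call is refused whole if a number of a shift passes 41.7 or a number of a turn 0.125, either way. A call with a gripper value outside its range is refused whole. The fingers move at their own pace and stop on an object; "newtons" is the grip in N (left out, the last holds). Time passes only in rows, so rows that do not move let the fingers close. It gives the time, the measured TCP pose, the force, the opening and the grip force at its end, in the units of the state.
- env.observe(): the state, without advancing time (a new reading comes with each control period).
- env.get_image(name): name is "side" or "top" or "wrist"; returns a dict with "img" (480x640x3 uint8, red, green, blue), "depth" (480x640 float32, m along the optical axis (not along the pixel's ray), 0 where there is no reading), "camera_matrix" (3x3 intrinsics, pixels), "D" ([k1, k2, p1, p2, k3] as OpenCV has them; the pictures are not rectified), "world_to_cam" (4x4, takes a point from world to camera coordinates). Camera axes: x right, y down, z forward; pixel columns grow to the right and rows downward; lengths in m; the calibration is good to about 2 mm. A picture is of the moment at which its call begins.
- env.close_job(): hands the job in; it is judged then, once.
Trained networks look in a picture, given as the dict that the camera call returned (one of the last four; its "shot" number tells which), for a name from the list of things; names that differ only in an ending like _2 or _b are one class to them, and where a whole thing is asked for, a point or a joint stands for the part that bears it (a point fixed in the world has none). Each returns a list of dicts, best first, with "conf" (0 to 1); they miss things now and then, are a little off and sometimes report something else, mostly with a low value. They report only what shows in the picture. A call takes as long as a camera call. They do not tell look-alikes from the thing itself.
- env.spot_in(name, picture): "bbox" ([centre column, centre row, width, height] in pixels, round what is visible of it).
- env.spot_point(name, picture): "uv" ([column, row] in pixels: a listed point, or the origin of a listed thing).
The state is a dict: "time_s": time; "q": joint angles; "qvel": joint speeds; "joint_efforts": joint torques, N m; "position": TCP position; "tool_rot": TCP orientation; "ft_force": force on the tool from outside, world axes, zero at the start; "wrist_torque": the same for the moment, N m; "grip_width": finger opening in m; "gripper_force": force on a finger pad.
Only numpy, scipy, OpenCV 4.12 (cv2) and the standard library are available. Lean on these libraries where they do the work, as an engineer would, in place of code of your own. Each camera call takes 0.05 s, during which the arm holds its last target. There are 200 camera calls.

## Working session

There is one attempt and no reset: what is moved stays moved. The work goes in short steps, Python scripts to look and compute and a tool call to move; the robot and the scene stay as the last step left them, time stands still between calls to the robot, and variables do not carry over. Pictures are saved under pics/ and viewed, at most 10 in all, crops included, and the job is handed in when it is done.

Besides the shell and the picture viewer there is one more tool, called after "Emit:" as name(argument=value, ...) on one line, values as JSON. servo_tool: Moves the arm, as the interface text tells. Its arguments: {"type":"object","properties":{"deltas":{"type":"string"},"newtons":{"type":"number"}},"required":["deltas"]}

```bash
mkdir -p pics; cat > h.py <<'E'
import numpy as np, cv2
from rig import env
def px2w(p,uv,z=None):
    K=np.array(p["camera_matrix"]);D=np.array(p["D"]);T=np.array(p["world_to_cam"])
    uv=np.atleast_2d(np.array(uv,float))
    n=cv2.undistortPoints(uv.reshape(-1,1,2),K,D).reshape(-1,2)
    R=T[:3,:3];c=-R.T@T[:3,3]
    out=[]
    for (u,v),m in zip(uv,n):
        d=np.array([m[0],m[1],1.])
        if z is None:
            s=p["depth"][int(round(v)),int(round(u))]
        else:
            s=(z-c[2])/(R.T@d)[2]
        out.append(c+s*(R.T@d))
    return np.array(out)
def cloud(p):
    h,w=p["depth"].shape
    u,v=np.meshgrid(np.arange(w),np.arange(h))
    K=np.array(p["camera_matrix"]);D=np.array(p["D"]);T=np.array(p["world_to_cam"])
    n=cv2.undistortPoints(np.stack([u,v],-1).reshape(-1,1,2).astype(float),K,D).reshape(h,w,2)
    P=np.dstack([n,np.ones((h,w))])*p["depth"][...,None]
    return (P-T[:3,3])@T[:3,:3]
def save(p,n,crop=None,s=1):
    im=p["img"][...,::-1]
    if crop: im=im[crop[1]:crop[3],crop[0]:crop[2]]
    cv2.imwrite("pics/"+n,cv2.resize(im,None,fx=s,fy=s,interpolation=cv2.INTER_CUBIC))
E
python3 - <<'E'
from h import *
for c in ("top","side"):
    p=env.get_image(c); save(p,c+"0.png")
    T=np.array(p["world_to_cam"]); print(c,-T[:3,:3].T@T[:3,3])
    for n in ("part_a","tray","cabinet","door_handle","door_hinge","bottle","wheels","wrench","door"):
        try:
            for d in env.spot_point(n,p)[:4]: print(n,np.round(d["uv"]),round(d["conf"],2))
        except Exception as e: print(n,e)
print(env.observe())
E
```

```text
top [ 0.3526259  -0.03097607  1.13854745]
part_a [301. 323.] 0.87
part_a [393. 322.] 0.74
part_a [281. 262.] 0.72
part_a [274. 227.] 0.63
cabinet [281. 150.] 0.81
cabinet [168. 176.] 0.58
door_handle [151. 270.] 0.89
door_hinge [210. 173.] 0.95
bottle [363. 227.] 0.94
wheels [168. 174.] 0.87
wheels [155. 267.] 0.2
wrench [379. 163.] 0.68
door it knows: bottle, cabinet, door_handle, door_hinge, part, tray, wheels, wrench
side [-0.28325447  0.61135701  0.81434316]
part_a [287. 305.] 0.67
part_a [308. 371.] 0.65
part_a [253. 291.] 0.6
part_a [335. 323.] 0.52
tray [423. 223.] 0.85
cabinet [218. 250.] 0.69
door_handle [191. 292.] 0.7
door_handle [298. 230.] 0.3
door_hinge [180. 254.] 0.72
door_hinge [254. 288.] 0.61
bottle [325. 264.] 0.61
bottle [220. 253.] 0.44
wheels [132. 305.] 0.65
wrench [301. 227.] 0.66
wrench [326. 260.] 0.56
door it knows: bottle, cabinet, door_handle, door_hinge, part, tray, wheels, wrench
{'time_s': 0.9, 'q': array([-8.71644131e+01,  2.18063996e+01,  7.43374692e+01,  2.52257185e-04,
        8.38591562e+01, -1.23346227e+01]), 'qvel': array([-0.00598001, -0.02959669,  0.00495077, -0.08538542,  0.02012522,
       -0.02328121]), 'joint_efforts': array([ 1.21499113e-03, -4.48318863e+01, -2.31461799e+01, -1.62747324e-05,
        6.14661221e-04, -1.47818389e-05]), 'position': array([ 0.14393584, -0.53079464,  0.23131456]), 'tool_rot': array([[ 9.65152810e-01,  2.61686938e-01,  1.76025008e-06],
       [ 2.61686938e-01, -9.65152809e-01,  5.29483282e-05],
       [ 1.55547962e-05, -5.06425933e-05, -9.99999999e-01]]), 'ft_force': array([-0.17090491, -0.0115854 ,  0.58305255]), 'wrist_torque': array([ 0.02280916, -0.00226718,  0.02175278]), 'gripper_force': 0.0, 'grip_width': 0.08558187260625516}
```

View pics/top0.png

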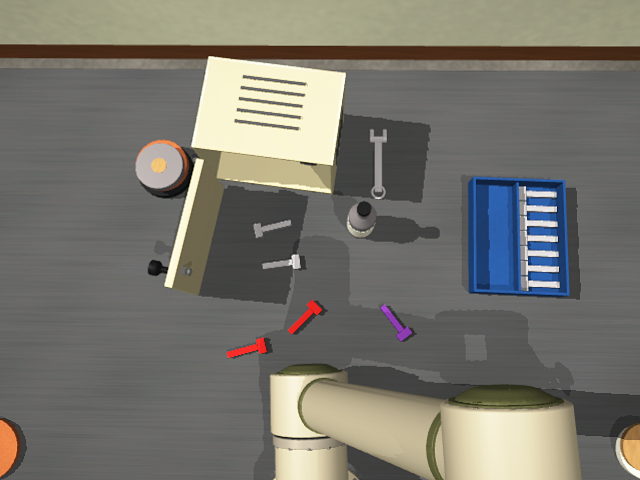

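View pics/side0.png

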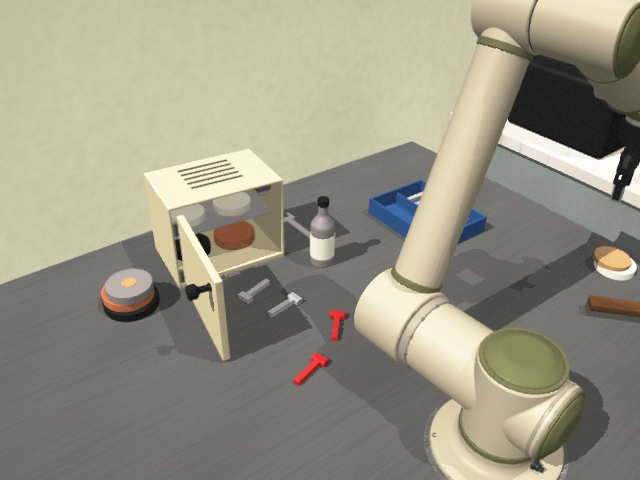

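The top view shows five T shapes. Two are bare steel, at (272,228) and (281,263), both beside the open door. The red ones at (305,317) and (247,348) and the purple one at (397,322) are the decoys. The steel pair matches the description because they are grey and lie in the door's sweep. The empty tray half is around (495,235) and the bottle is at (362,218).

```bash
python3 - <<'E'
from h import *
p=env.get_image("top"); save(p,"crop1.png",(130,110,330,310),3)
P=cloud(p)
im=p["img"].astype(int)
for nm,(x0,y0,x1,y1) in {"far":(245,212,300,243),"near":(255,250,305,276)}.items():
    Z=P[y0:y1,x0:x1,2]; g=im[y0:y1,x0:x1].mean(2)
    print(nm,"z pct",np.percentile(Z,[5,50,90,98]))
    m=(g>105)
    n,l,st,_=cv2.connectedComponentsWithStats(m.astype(np.uint8)); k=1+np.argmax(st[1:,4]); 
    v,u=np.nonzero(l==k); uv=np.c_[u+x0,v+y0]
    W=px2w(p,uv,0.012)[:,:2]
    r=cv2.minAreaRect((W*1000).astype(np.float32)); print(r,len(W))
    c=W.mean(0); _,_,vt=np.linalg.svd(W-c); d=vt[0]; t=(W-c)@d; s=(W-c)@vt[1]
    # head side: wider lateral
    if np.abs(s[t>np.percentile(t,85)]).mean()<np.abs(s[t<np.percentile(t,15)]).mean(): d=-d;t=-t
    mid=c+d*(t.max()+t.min())/2
    print("mid",mid,"yaw",np.degrees(np.arctan2(d[1],d[0])),"len",np.ptp(t))
# tray
m=((im[...,2]>im[...,0]+40)&(P[...,2]>0.03)&(P[...,2]<0.06))
n,l,st,_=cv2.connectedComponentsWithStats(m.astype(np.uint8)); k=1+np.argmax(st[1:,4]); v,u=np.nonzero(l==k)
W=px2w(p,np.c_[u,v],0.045)[:,:2]*1000; r=cv2.minAreaRect(W.astype(np.float32)); print("tray",r,cv2.boxPoints(r))
# door: top edge points z~0.19
m=(P[...,2]>0.185)&(P[...,2]<0.2); m[:150]=0; m[:,:150]=0;m[:,260:]=0; m[310:]=0
Q=P[m]; print("door",len(Q)); r=cv2.minAreaRect((Q[:,:2]*1000).astype(np.float32)); print(r,cv2.boxPoints(r))
m=(P[...,2]>0.2)&(P[...,2]<0.212); m[175:]=0; r=cv2.minAreaRect((P[m][:,:2]*1000).astype(np.float32)); print("cab",r,cv2.boxPoints(r))
# bottle
m=(P[...,2]>0.15)&(P[...,2]<0.18); m[:,:345]=0;m[:,385:]=0; m[:195]=0; m[250:]=0; print("bottle",P[m].mean(0),np.ptp(P[m],0))
for n in("door_handle","door_hinge"):
    d=env.spot_point(n,p)[0]; print(n,d["uv"],px2w(p,d["uv"],0.166 if n=="door_handle" else .102))
E
```

```text
far z pct [-0.00314727  0.00073082  0.01147327  0.01460014]
((581.3636474609375, 104.67803955078125), (30.76242446899414, 79.30790710449219), 14.941268920898438) 263
mid [0.58054702 0.1045047 ] yaw 104.65143735667623 len 0.07935245159851881
near z pct [-0.00315468  0.00095575  0.01257628  0.01539995]
((506.0471496582031, 83.80337524414062), (29.776731491088867, 80.31600952148438), 0.696264386177063) 286
mid [0.5012116 0.0842752] yaw -81.10222267472048 len 0.07940102548410874
tray ((561.0423583984375, -405.430419921875), (194.44546508789062, 241.14239501953125), 88.25827026367188) [[ 437.57184 -498.94357]
 [ 678.60284 -506.27292]
 [ 684.5129  -311.91727]
 [ 443.48187 -304.58792]]
door 1265
((555.9987182617188, 212.24156188964844), (79.30669403076172, 258.80181884765625), 81.90599060058594) [[422.30374 191.20258]
 [678.52747 154.76389]
 [689.6937  233.28055]
 [433.46997 269.71924]]
cab ((744.2545166015625, 96.38789367675781), (260.80169677734375, 215.8091583251953), 82.95072937011719) [[621.1624   -19.784897]
 [835.3403   -46.269608]
 [867.3466   212.56068 ]
 [653.16876  239.0454  ]]
bottle [ 0.58356358 -0.08203865  0.16887859] [0.02565193 0.02579166 0.01922756]
door_handle [152.9, 271.2] [[0.46352463 0.30168617 0.166     ]]Traceback (most recent call last):
  File "<stdin>", line 29, in <module>
IndexError: list index out of range
```

View pics/crop1.png

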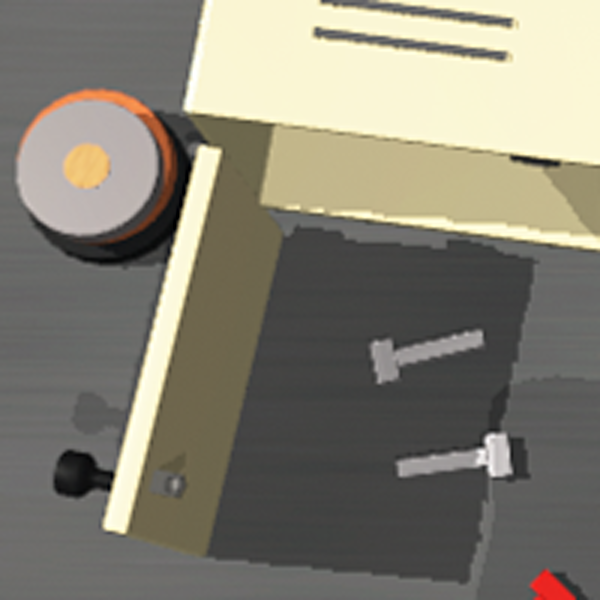

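The crop confirms the two grey steel Ts at crop (430,352) and (450,460). The door's top edge runs from (211,148) to (115,531) and the knob is at (75,473). Next I'll work out the door geometry and the first move.

```bash
cat >> h.py <<'E'
def plan(target,yaw,n):
    """tool-z-down: rows of turn then n rows of shift, in tool axes (mm, rad)"""
    s=env.observe(); R=s["tool_rot"]; cur=np.degrees(np.arctan2(R[1,0],R[0,0]))
    dy=(yaw-cur+180)%360-180
    a=np.radians(yaw); Rt=np.array([[np.cos(a),np.sin(a),0],[np.sin(a),-np.cos(a),0],[0,0,-1]])
    d=Rt.T@(np.array(target)-s["position"])*1000
    print("pos",s["position"].round(4),"yaw",cur.round(2),"turn_z",-np.radians(dy).round(4),"shift",d.round(1),"per row",(d/n).round(2),"|.|",np.linalg.norm(d/n).round(1), "tilt",(R[:,2]).round(4),"q6",s["q"][5].round(1))
E
python3 - <<'E'
from h import *
p=env.get_image("top")
print("door top corners",px2w(p,[(196.7,158.7),(204,160),(172,288),(164.3,286.3)],.196)[:,:2].round(4))
print("cab top corners",px2w(p,[(209,57),(345,73),(333,164),(192,147)],.205)[:,:2].round(4))
for n in("door_handle","door_hinge"):
    for d in env.spot_point(n,p): print(n,d["uv"],px2w(p,d["uv"],0.166 if n=="door_handle" else .102))
plan([.502,.083,.231],99,20)
E
```

```text
door top corners [[0.6683 0.2255]
 [0.6659 0.2119]
 [0.4309 0.2555]
 [0.4337 0.2693]]
cab top corners [[ 0.8652  0.2111]
 [ 0.8339 -0.0449]
 [ 0.6572 -0.0246]
 [ 0.6875  0.2329]]
door_handle [152.7, 269.5] [[0.46663523 0.30227793 0.166     ]]
door_hinge [206.4, 171.0] [[0.6741547  0.23002503 0.102     ]]
door_hinge [277.9, 148.9] [[0.7217176  0.08757709 0.102     ]]
door_hinge [375.5, 165.3] [[ 0.68882166 -0.10889089  0.102     ]]
pos [ 0.1439 -0.5308  0.2313] yaw 15.17 turn_z -1.4631 shift [5.502e+02 4.497e+02 3.000e-01] per row [2.751e+01 2.248e+01 2.000e-02] |.| 35.5 tilt [ 0. -0. -1.] q6 -12.3
```

Emit:
servo_tool(deltas="0.5 0 0 0 0 0 -0.122;0.5 0 0 0 0 0 -0.122;0.5 0 0 0 0 0 -0.122;0.5 0 0 0 0 0 -0.122;0.5 0 0 0 0 0 -0.122;0.5 0 0 0 0 0 -0.122;0.5 0 0 0 0 0 -0.122;0.5 0 0 0 0 0 -0.122", newtons=40)

```text
time_s: 1.87
position: [0.144, -0.5308, 0.2313]
tool_rot: [[0.318, 0.948, 0.0], [0.948, -0.318, -0.0], [-0.0, 0.0, -1.0]]
ft_force: [0.0, -0.1, 0.3]
grip_width: 0.0429
gripper_force: 0.0
```

Emit:
servo_tool(deltas="0.5 0 0 0 0 0 -0.122;0.5 0 0 0 0 0 -0.122;0.5 0 0 0 0 0 -0.122;0.5 0 0 0 0 0 -0.122;0.5 27.5 22.5 0 0 0 0;0.5 27.5 22.5 0 0 0 0;0.5 27.5 22.5 0 0 0 0;0.5 27.5 22.5 0 0 0 0")

```text
time_s: 2.53
position: [0.216, -0.4066, 0.2312]
tool_rot: [[-0.157, 0.988, 0.0], [0.988, 0.157, 0.0], [0.0, 0.0, -1.0]]
ft_force: [0.7, -0.4, 0.7]
grip_width: 0.0428
gripper_force: 0.0
```

Emit:
servo_tool(deltas="0.5 27.5 22.5 0 0 0 0;0.5 27.5 22.5 0 0 0 0;0.5 27.5 22.5 0 0 0 0;0.5 27.5 22.5 0 0 0 0;0.5 27.5 22.5 0 0 0 0;0.5 27.5 22.5 0 0 0 0;0.5 27.5 22.5 0 0 0 0;0.5 27.5 22.5 0 0 0 0")

```text
time_s: 3.2
position: [0.3592, -0.1608, 0.2316]
tool_rot: [[-0.157, 0.988, 0.001], [0.988, 0.157, -0.001], [-0.001, 0.0, -1.0]]
ft_force: [0.8, 0.5, 1.2]
grip_width: 0.0423
gripper_force: 0.0
```

Emit:
servo_tool(deltas="0.5 27.5 22.5 0 0 0 0;0.5 27.5 22.5 0 0 0 0;0.5 27.5 22.5 0 0 0 0;0.5 27.5 22.5 0 0 0 0;0.5 27.5 22.5 0 0 0 0;0.5 27.5 22.5 0 0 0 0;0.5 27.5 22.5 0 0 0 0;0.5 20 20 0 0 0 0")

```text
time_s: 3.87
position: [0.5011, 0.0779, 0.2314]
tool_rot: [[-0.159, 0.987, 0.0], [0.987, 0.159, 0.0], [0.0, 0.0, -1.0]]
ft_force: [0.8, -1.1, 0.9]
grip_width: 0.0429
gripper_force: 0.0
```

```bash
cat >> h.py <<'E'
def fit(p,seed,rad=60,thr=None,z=.012):
    """T pose of the bright grey blob near world xy seed"""
    T=np.array(p["world_to_cam"]);P=cloud(p);im=p["img"].astype(int)
    z0=P[...,2]; sat=im.max(2)-im.min(2)
    m=(np.hypot(P[...,0]-seed[0],P[...,1]-seed[1])<rad/1000)&(z0<z+.025)&(z0>z-.007)&(sat<40)
    n,l,st,_=cv2.connectedComponentsWithStats(m.astype(np.uint8)); k=1+np.argmax(st[1:,4]); v,u=np.nonzero(l==k)
    W=px2w(p,np.c_[u,v],z)[:,:2]; r=cv2.minAreaRect((W*1000).astype(np.float32))
    c=W.mean(0); d=np.linalg.svd(W-c,full_matrices=False)[2][0]
    t=(W-c)@d
    if t.max()>-t.min(): d=-d;t=-t   # mass is at the head: the longer reach is the tail
    mid=c+d*(t.max()+t.min())/2
    print("fit n",len(W),"mid",mid.round(4),"yaw",np.degrees(np.arctan2(d[1],d[0])).round(1),"len",np.ptp(t).round(4),"rect",r)
E
python3 - <<'E'
from h import *
p=env.get_image("wrist"); save(p,"w1.png")
for s in ((.502,.084),(.5805,.1045)): fit(p,s,50)
s=env.observe(); print(s["position"],s["q"])
E
```

```text
fit n 1126 mid [0.5014 0.0825] yaw -81.8 len 0.0797 rect ((500.95208740234375, 82.54273986816406), (29.0555419921875, 79.34739685058594), 9.137511253356934)
fit n 1278 mid [0.5803 0.1029] yaw 104.3 len 0.081 rect ((582.4817504882812, 104.05245971679688), (31.185626983642578, 81.63188934326172), 18.77862548828125)
[0.50311144 0.08023432 0.23112733] [ -4.32842426  17.7011633   80.69944279   0.10731066  81.52691472
 -13.57285013]
```

View pics/w1.png

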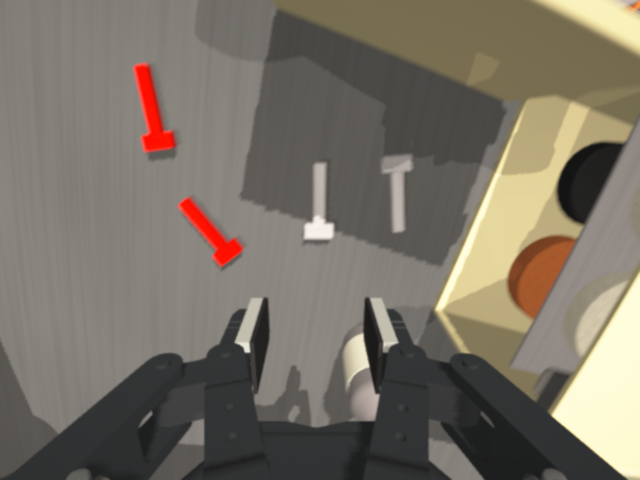

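Wrist view: the near steel T is at (319,200) and the far one at (398,193). Both agree with the top fit, so I'll grasp the near one.

Emit:
servo_tool(deltas="0.5 -2 -0.5 35 0 0 0;0.5 -2 -0.5 35 0 0 0;0.5 0 0 35 0 0 0;0.5 0 0 35 0 0 0;0.5 0 0 35 0 0 0;0.5 0 0 25 0 0 0;0.5 0 0 15 0 0 0;0.5 0 0 6 0 0 0")

```text
time_s: 4.58
position: [0.4991, 0.0712, 0.0082]
tool_rot: [[-0.157, 0.988, -0.004], [0.988, 0.157, 0.0], [0.001, -0.004, -1.0]]
ft_force: [0.4, 0.6, -0.5]
grip_width: 0.0426
gripper_force: 0.0
```

Emit:
servo_tool(deltas="0.5 0 0 6 0 0 0;0.5 0 0 2 0 0 0;0 0 0 0 0 0 0;0 0 0 0 0 0 0;0 0 0 0 0 0 0;0 0 0 0 0 0 0;0 0 0 0 0 0 0;0 0 0 0 0 0 0")

```text
time_s: 5.25
position: [0.5008, 0.0712, 0.0034]
tool_rot: [[-0.157, 0.988, 0.002], [0.988, 0.157, -0.0], [-0.001, 0.002, -1.0]]
ft_force: [-1.2, -0.3, 6.6]
grip_width: 0.0108
gripper_force: 40.4
```

Emit:
servo_tool(deltas="0 0 0 -10 0 0 0;0 0 0 -25 0 0 0;0 0 0 -35 0 0 0;0 0 0 -35 0 0 0;0 0 0 -35 0 0 0;0 0 0 -35 0 0 0;0 0 0 -25 0 0 0;0 0 0 -10 0 0 0.08")

```text
time_s: 5.92
position: [0.5007, 0.0713, 0.217]
tool_rot: [[-0.078, 0.997, 0.007], [0.997, 0.078, -0.001], [-0.001, 0.006, -1.0]]
ft_force: [0.2, 0.2, -1.1]
grip_width: 0.0107
gripper_force: 39.6
```

Emit:
servo_tool(deltas="0 0 0 0 0 0 0.12;0 0 0 0 0 0 0.12;0 0 0 0 0 0 0.12;0 0 0 0 0 0 0.12;0 0 0 0 0 0 0.12;0 0 0 0 0 0 0.12;0 0 0 0 0 0 0.12;0 0 0 0 0 0 0.12")

```text
time_s: 6.58
position: [0.4996, 0.0713, 0.2129]
tool_rot: [[0.776, 0.631, -0.0], [0.631, -0.776, -0.0], [-0.0, -0.0, -1.0]]
ft_force: [0.4, 0.4, -1.2]
grip_width: 0.0107
gripper_force: 39.5
```

Emit:
servo_tool(deltas="0 0 0 0 0 0 0.12;0 0 0 0 0 0 0.12;0 0 0 0 0 0 0.12;0 0 0 0 0 0 0.12;0 0 0 0 0 0 0.12;0 0 0 0 0 0 0.12;0 0 0 0 0 0 0;0 0 0 0 0 0 0")

```text
time_s: 7.25
position: [0.4998, 0.0713, 0.2128]
tool_rot: [[1.0, -0.028, 0.0], [-0.028, -1.0, 0.0], [0.0, -0.0, -1.0]]
ft_force: [-0.8, -0.7, -1.9]
grip_width: 0.0102
gripper_force: 39.5
```

```bash
python3 - <<'E'
from h import *
plan([.6074,-.3605,.2],-1.74,14)
s=env.observe(); print(s["grip_width"],s["gripper_force"],s["ft_force"])
E
```

```text
pos [0.4998 0.0713 0.2128] yaw -1.58 turn_z 0.0028 shift [120.6 428.3  12.8] per row [ 8.62 30.6   0.91] |.| 31.8 tilt [ 1.e-04  0.e+00 -1.e+00] q6 86.2
0.010158219167602357 39.542012214660645 [-0.76413235 -0.68347971 -1.933328  ]
```

Emit:
servo_tool(deltas="0 4 16 0 0 0 0;0 9 32 0 0 0 0;0 9 32 0 0 0 0;0 9 32 0 0 0 0;0 9 32 0 0 0 0;0 9 32 0 0 0 0;0 9 32 0 0 0 0;0 9 32 0 0 0 0")

```text
time_s: 7.92
position: [0.5595, -0.1723, 0.2126]
tool_rot: [[1.0, -0.027, -0.0], [-0.027, -1.0, 0.0], [-0.0, -0.0, -1.0]]
ft_force: [-0.6, -0.1, -1.7]
grip_width: 0.0105
gripper_force: 39.5
```

Emit:
servo_tool(deltas="0 9 32 0 0 0 0;0 9 32 0 0 0 0;0 9 32 0 0 0 0;0 9 32 0 0 0 0;0 9 32 0 0 0 0;0 9 32 0 0 0 0;0 9 30 0 0 0 0;0 8 28 0 0 0 0")

```text
time_s: 8.58
position: [0.6226, -0.4245, 0.2122]
tool_rot: [[1.0, -0.028, -0.0], [-0.028, -1.0, 0.0], [-0.0, -0.0, -1.0]]
ft_force: [0.7, 0.1, -1.4]
grip_width: 0.0105
gripper_force: 39.5
```

```bash
python3 - <<'E'
from h import *
p=env.get_image("wrist"); save(p,"w2.png")
P=cloud(p); im=p["img"].astype(int)
m=((im[...,2]>im[...,0]+30)&(P[...,2]>0.04)&(P[...,2]<0.05))
W=P[m][:,:2]*1000; r=cv2.minAreaRect(W.astype(np.float32)); print("wrist rim",len(W),r,cv2.boxPoints(r))
p=env.get_image("top"); save(p,"t2.png",(440,150,600,310),3)
plan([.6074,-.3605,.2],-1.74,1)
E
```

```text
wrist rim 4197 ((562.6945190429688, -410.5406799316406), (190.0911102294922, 241.2823028564453), 88.2901382446289) [[ 439.2711  -501.94418]
 [ 680.446   -509.14365]
 [ 686.1179  -319.13718]
 [ 444.94305 -311.9377 ]]
pos [ 0.622  -0.4269  0.2101] yaw -1.79 turn_z -0.0008 shift [-16.6 -66.   10.1] per row [-16.65 -65.95  10.11] |.| 68.8 tilt [-1.6e-03  6.0e-04 -1.0e+00] q6 48.4
```

View pics/w2.png

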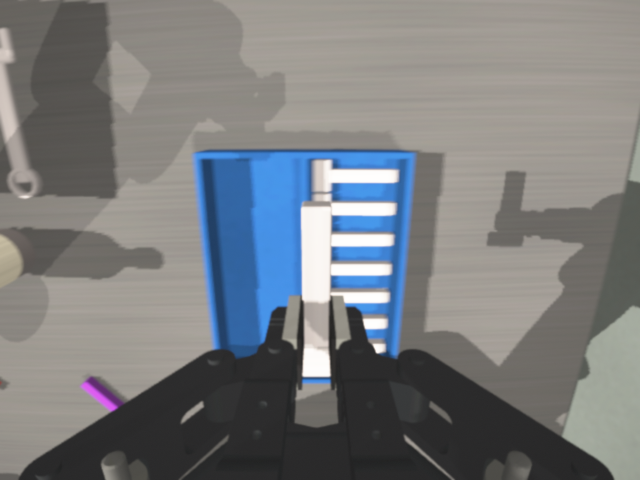

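The part is well held. It hangs over the divider at (316,290) because I sent too many rows. The empty half is on the left, around (262,250). I'll shift back 62 mm and descend.

Emit:
servo_tool(deltas="0 -5 -20 0 0 0 0;0 -5 -22 0 0 0 0;0 -5 -20 0 0 0 0;0 0 0 0 0 0 0;0 0 0 20 0 0 0;0 0 0 35 0 0 0;0 0 0 35 0 0 0;0 0 0 35 0 0 0")

```text
time_s: 9.35
position: [0.6096, -0.3602, 0.0865]
tool_rot: [[1.0, -0.028, 0.001], [-0.028, -1.0, -0.001], [0.001, 0.001, -1.0]]
ft_force: [0.6, -0.6, -1.7]
grip_width: 0.0106
gripper_force: 39.7
```

```bash
python3 - <<'E'
from h import *
plan([.6088,-.3642,.009],-1.74,1)
E
```

```text
pos [ 0.6096 -0.3602  0.0865] yaw -1.6 turn_z 0.0024 shift [-0.7  4.  77.5] per row [-0.7   4.   77.48] |.| 77.6 tilt [ 6.e-04 -6.e-04 -1.e+00] q6 51.5
```

Emit:
servo_tool(deltas="0 0 2 18 0 0 0;0 0 2 18 0 0 0;0 0 0 14 0 0 0;0 0 0 10 0 0 0;0 0 0 6 0 0 0;0 0 0 3 0 0 0;0 0 0 2 0 0 0;0 0 0 0 0 0 0")

```text
time_s: 10.02
position: [0.6098, -0.3645, 0.0168]
tool_rot: [[1.0, -0.031, 0.001], [-0.031, -1.0, -0.001], [0.001, 0.0, -1.0]]
ft_force: [0.1, 0.2, -0.8]
grip_width: 0.0107
gripper_force: 39.6
```

Emit:
servo_tool(deltas="0 0 0 2 0 0 0;0 0 0 2 0 0 0;0 0 0 2 0 0 0;0 0 0 1 0 0 0;0 0 0 0 0 0 0")

```text
time_s: 10.43
position: [0.6095, -0.3643, 0.009]
tool_rot: [[1.0, -0.031, -0.0], [-0.031, -1.0, 0.0], [-0.0, -0.0, -1.0]]
ft_force: [-0.2, 0.0, -1.3]
grip_width: 0.0108
gripper_force: 39.6
```

Emit:
servo_tool(deltas="0 0 0 1 0 0 0;0 0 0 0.5 0 0 0;0 0 0 0 0 0 0")

```text
time_s: 10.68
position: [0.6097, -0.3645, 0.0085]
tool_rot: [[1.0, -0.031, 0.0], [-0.031, -1.0, -0.0], [0.0, 0.0, -1.0]]
ft_force: [-1.4, 0.5, 4.1]
grip_width: 0.0105
gripper_force: 40.2
```

Emit:
servo_tool(deltas="0.35 0 0 0 0 0 0;0.35 0 0 0 0 0 0;0.35 0 0 0 0 0 0;0.35 0 0 -5 0 0 0;0.35 0 0 -20 0 0 0;0.35 0 0 -35 0 0 0;0.35 0 0 -35 0 0 0;0.35 0 0 -35 0 0 0")

```text
time_s: 11.35
position: [0.6094, -0.3643, 0.1396]
tool_rot: [[1.0, -0.031, -0.0], [-0.031, -1.0, 0.0], [-0.0, -0.0, -1.0]]
ft_force: [-0.3, -0.5, 0.9]
grip_width: 0.0297
gripper_force: 0.0
```

Emit:
servo_tool(deltas="0.5 0 0 -35 0 0 0;0.5 0 0 -30 0 0 0;0.5 0 0 -8 0 0 -0.06;0.5 0 0 0 0 0 -0.12;0.5 0 0 0 0 0 -0.12;0.5 0 0 0 0 0 -0.12;0.5 0 0 0 0 0 -0.12;0.5 0 0 0 0 0 -0.12")

```text
time_s: 12.02
position: [0.6096, -0.3644, 0.2112]
tool_rot: [[0.805, 0.593, 0.0], [0.593, -0.805, -0.0], [0.0, 0.0, -1.0]]
ft_force: [0.2, 0.9, -0.2]
grip_width: 0.0426
gripper_force: 0.0
```

Emit:
servo_tool(deltas="0.5 0 0 0 0 0 -0.12;0.5 0 0 0 0 0 -0.12;0.5 0 0 0 0 0 -0.12;0.5 0 0 0 0 0 -0.12;0.5 0 0 0 0 0 -0.12;0.5 0 0 0 0 0 -0.12;0.5 0 0 0 0 0 -0.12;0.5 0 0 0 0 0 -0.12")

```text
time_s: 12.68
position: [0.6096, -0.3644, 0.2112]
tool_rot: [[-0.024, 1.0, 0.0], [1.0, 0.024, -0.0], [-0.0, 0.0, -1.0]]
ft_force: [-0.5, 0.2, -1.1]
grip_width: 0.0428
gripper_force: 0.0
```

Emit:
servo_tool(deltas="0.5 0 0 0 0 0 -0.12;0.5 0 0 0 0 0 -0.12;0.5 0 0 0 0 0 0")

```text
time_s: 12.93
position: [0.6096, -0.3644, 0.2111]
tool_rot: [[-0.259, 0.966, 0.0], [0.966, 0.259, -0.0], [-0.0, 0.0, -1.0]]
ft_force: [0.7, 0.0, -0.2]
grip_width: 0.0423
gripper_force: 0.0
```

```bash
python3 - <<'E'
from h import *
plan([.5788,.1093,.21],104.4,15)
p=env.get_image("top")
fit(p,(.619,-.364),50,z=.017)
E
```

```text
pos [ 0.6096 -0.3644  0.2111] yaw 105.03 turn_z 0.0109 shift [466.5  88.    1.1] per row [31.1   5.87  0.08] |.| 31.6 tilt [ 2.e-04 -2.e-04 -1.e+00] q6 -55.4
fit n 20 mid [ 0.6502 -0.3593] yaw -0.2 len 0.0132 rect ((649.6608276367188, -357.85968017578125), (8.916833877563477, 11.215729713439941), 45.144535064697266)
```

Emit:
servo_tool(deltas="0.5 16 3 0 0 0 0;0.5 32 6 0 0 0 0;0.5 32 6 0 0 0 0;0.5 32 6 0 0 0 0;0.5 32 6 0 0 0 0;0.5 32 6 0 0 0 0;0.5 32 6 0 0 0 0;0.5 32 6 0 0 0 0")

```text
time_s: 13.65
position: [0.5915, -0.1193, 0.2112]
tool_rot: [[-0.251, 0.968, 0.0], [0.968, 0.251, -0.0], [-0.0, 0.0, -1.0]]
ft_force: [0.3, 0.4, -0.2]
grip_width: 0.0427
gripper_force: 0.0
```

Emit:
servo_tool(deltas="0.5 32 6 0 0 0 0;0.5 32 6 0 0 0 0;0.5 32 6 0 0 0 0;0.5 32 6 0 0 0 0;0.5 32 6 0 0 0 0;0.5 32 6 0 0 0 0;0.5 32 6 0 0 0 0;0.5 0 0 0 0 0 0")

```text
time_s: 14.32
position: [0.5744, 0.1114, 0.2113]
tool_rot: [[-0.256, 0.967, 0.0], [0.967, 0.256, 0.001], [0.001, 0.001, -1.0]]
ft_force: [-0.6, 1.0, 0.5]
grip_width: 0.0429
gripper_force: 0.0
```

```bash
python3 - <<'E'
from h import *
p=env.get_image("wrist"); fit(p,(.5805,.1045),50)
plan([.5788,.1093,.003],104.4,1)
E
```

```text
fit n 1285 mid [0.5806 0.1028] yaw 104.3 len 0.0806 rect ((580.7640380859375, 102.82807922363281), (29.3746337890625, 80.46791076660156), 14.838194847106934)
pos [0.5749 0.109  0.2111] yaw 104.79 turn_z 0.0067 shift [ -0.7   3.9 208.1] per row [ -0.68   3.9  208.14] |.| 208.2 tilt [ 4.e-04  3.e-04 -1.e+00] q6 -15.6
```

Emit:
servo_tool(deltas="0.5 -0.5 2 25 0 0 0;0.5 0 2 35 0 0 0;0.5 0 0 35 0 0 0;0.5 0 0 35 0 0 0;0.5 0 0 35 0 0 0;0.5 0 0 22 0 0 0;0.5 0 0 12 0 0 0;0.5 0 0 6 0 0 0")

```text
time_s: 15.03
position: [0.5788, 0.1059, 0.0039]
tool_rot: [[-0.251, 0.968, -0.003], [0.968, 0.251, -0.0], [0.001, -0.003, -1.0]]
ft_force: [-0.7, 0.4, 0.7]
grip_width: 0.0425
gripper_force: 0.0
```

Emit:
servo_tool(deltas="0.5 0 0 3 0 0 0;0.5 0 0 0 0 0 0;0 0 0 0 0 0 0;0 0 0 0 0 0 0;0 0 0 0 0 0 0;0 0 0 0 0 0 0;0 0 0 0 0 0 0;0 0 0 0 0 0 0")

```text
time_s: 15.7
position: [0.5799, 0.1069, 0.004]
tool_rot: [[-0.255, 0.967, 0.002], [0.967, 0.255, -0.0], [-0.001, 0.002, -1.0]]
ft_force: [-1.0, -0.4, 6.0]
grip_width: 0.0108
gripper_force: 40.6
```

Emit:
servo_tool(deltas="0 0 0 -10 0 0 0;0 0 0 -25 0 0 0;0 0 0 -35 0 0 0;0 0 0 -35 0 0 0;0 0 0 -35 0 0 0;0 0 0 -35 0 0 0;0 0 0 -25 0 0 0;0 0 0 -10 0 0 0.06")

```text
time_s: 16.37
position: [0.5801, 0.1071, 0.2179]
tool_rot: [[-0.197, 0.98, 0.007], [0.98, 0.197, -0.0], [-0.001, 0.007, -1.0]]
ft_force: [0.2, 0.3, -1.7]
grip_width: 0.0106
gripper_force: 39.8
```

Emit:
servo_tool(deltas="0 0 0 0 0 0 0.12;0 0 0 0 0 0 0.12;0 0 0 0 0 0 0.12;0 0 0 0 0 0 0.12;0 0 0 0 0 0 0.12;0 0 0 0 0 0 0.12;0 0 0 0 0 0 0.12;0 0 0 0 0 0 0.12")

```text
time_s: 17.03
position: [0.579, 0.107, 0.2134]
tool_rot: [[0.695, 0.719, -0.0], [0.719, -0.695, 0.0], [-0.0, -0.0, -1.0]]
ft_force: [-0.7, -0.4, -0.1]
grip_width: 0.0106
gripper_force: 39.8
```

Emit:
servo_tool(deltas="0 0 0 0 0 0 0.12;0 0 0 0 0 0 0.12;0 0 0 0 0 0 0.12;0 0 0 0 0 0 0.12;0 0 0 0 0 0 0.12;0 0 0 0 0 0 0.12;0 0 0 0 0 0 0.12;0 0 0 0 0 0 0")

```text
time_s: 17.7
position: [0.579, 0.107, 0.2133]
tool_rot: [[0.999, -0.035, -0.0], [-0.035, -0.999, 0.0], [-0.0, -0.0, -1.0]]
ft_force: [0.0, -0.1, -1.3]
grip_width: 0.0104
gripper_force: 39.8
```

```bash
python3 - <<'E'
from h import *
plan([.5108,-.3612,.21],-1.74,15)
s=env.observe(); print(s["grip_width"],s["gripper_force"])
E
```

```text
pos [0.579  0.107  0.2133] yaw -2.03 turn_z -0.005 shift [-54.  470.1   3.3] per row [-3.6  31.34  0.22] |.| 31.5 tilt [-1.e-04  0.e+00 -1.e+00] q6 91.0
0.010383954345070109 39.78942811489105
```

Emit:
servo_tool(deltas="0 -2 16 0 0 0 0;0 -3.7 32 0 0 0 0;0 -3.7 32 0 0 0 0;0 -3.7 32 0 0 0 0;0 -3.7 32 0 0 0 0;0 -3.7 32 0 0 0 0;0 -3.7 32 0 0 0 0;0 -3.7 32 0 0 0 0")

```text
time_s: 18.37
position: [0.5433, -0.1334, 0.2133]
tool_rot: [[1.0, -0.027, 0.0], [-0.027, -1.0, -0.0], [0.0, 0.0, -1.0]]
ft_force: [-0.0, 0.5, -2.6]
grip_width: 0.0107
gripper_force: 39.8
```

Emit:
servo_tool(deltas="0 -3.7 32 0 0 0 0;0 -3.7 32 0 0 0 0;0 -3.7 32 0 0 0 0;0 -3.7 32 0 0 0 0;0 -3.7 32 0 0 0 0;0 -3.7 32 0 0 0 0;0 -3.7 32 0 0 0 0;0 0 6 0 0 0 0")

```text
time_s: 19.03
position: [0.5094, -0.3655, 0.2127]
tool_rot: [[1.0, -0.031, -0.0], [-0.031, -1.0, -0.001], [-0.0, 0.001, -1.0]]
ft_force: [-0.3, 0.3, -1.2]
grip_width: 0.0106
gripper_force: 39.8
```

Emit:
servo_tool(deltas="0 0 0 0 0 0 0;0 0 0 0 0 0 0")

```text
time_s: 19.2
position: [0.5108, -0.3605, 0.2128]
tool_rot: [[1.0, -0.029, -0.0], [-0.029, -1.0, 0.001], [-0.0, -0.001, -1.0]]
ft_force: [0.4, 0.5, -1.3]
grip_width: 0.0105
gripper_force: 39.8
```

```bash
python3 - <<'E'
from h import *
p=env.get_image("wrist"); save(p,"w3.png")
plan([.5108,-.3612,.0088],-1.74,1)
E
```

```text
pos [ 0.5111 -0.3599  0.213 ] yaw -1.65 turn_z 0.0015 shift [-2.000e-01  1.300e+00  2.042e+02] per row [ -0.23   1.28 204.22] |.| 204.2 tilt [-1.e-04  5.e-04 -1.e+00] q6 45.7
```

View pics/w3.png

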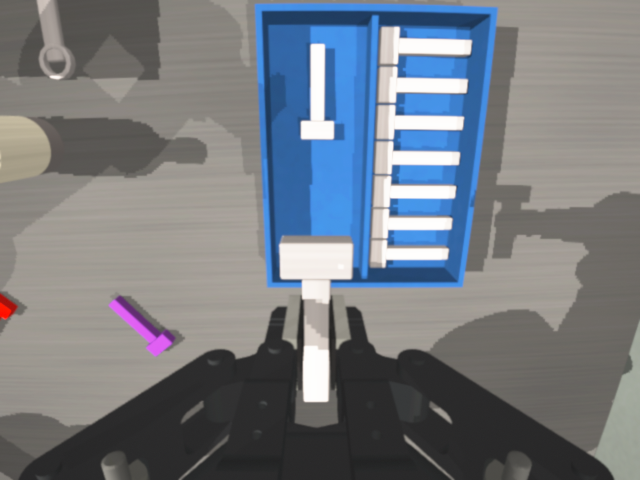

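The first part lies flat in the empty half at (318,90). The second is held above the near end, with its head at (316,258). Now I'll lower it.

Emit:
servo_tool(deltas="0 0 1 20 0 0 0;0 0 0 35 0 0 0;0 0 0 35 0 0 0;0 0 0 35 0 0 0;0 0 0 30 0 0 0;0 0 0 20 0 0 0;0 0 0 12 0 0 0;0 0 0 6 0 0 0")

```text
time_s: 19.92
position: [0.5108, -0.36, 0.0183]
tool_rot: [[1.0, -0.028, -0.002], [-0.028, -1.0, 0.002], [-0.002, -0.002, -1.0]]
ft_force: [-0.9, -0.4, -0.6]
grip_width: 0.0106
gripper_force: 39.8
```

Emit:
servo_tool(deltas="0 0 0 3 0 0 0;0 0 0 2 0 0 0;0 0 0 2 0 0 0;0 0 0 1 0 0 0;0 0 0 0 0 0 0")

```text
time_s: 20.33
position: [0.5111, -0.3622, 0.0124]
tool_rot: [[1.0, -0.031, 0.001], [-0.031, -1.0, -0.001], [0.001, 0.001, -1.0]]
ft_force: [-0.3, -0.1, -1.3]
grip_width: 0.0104
gripper_force: 39.8
```

Emit:
servo_tool(deltas="0 0 0 1.5 0 0 0;0 0 0 1 0 0 0;0 0 0 0.5 0 0 0;0 0 0 0.5 0 0 0;0 0 0 0 0 0 0")

```text
time_s: 20.75
position: [0.5109, -0.3622, 0.009]
tool_rot: [[1.0, -0.031, 0.0], [-0.031, -1.0, -0.0], [0.0, 0.0, -1.0]]
ft_force: [-1.6, 2.0, 4.9]
grip_width: 0.0106
gripper_force: 40.5
```

Emit:
servo_tool(deltas="0.35 0 0 0 0 0 0;0.35 0 0 0 0 0 0;0.35 0 0 0 0 0 0;0.35 0 0 -5 0 0 0;0.35 0 0 -20 0 0 0;0.35 0 0 -35 0 0 0;0.35 0 0 -35 0 0 0;0.35 0 0 -35 0 0 0")

```text
time_s: 21.42
position: [0.5107, -0.3619, 0.1401]
tool_rot: [[1.0, -0.031, -0.0], [-0.031, -1.0, 0.0], [-0.0, -0.0, -1.0]]
ft_force: [0.9, -0.2, 0.5]
grip_width: 0.0297
gripper_force: 0.0
```

Emit:
servo_tool(deltas="0 0 0 -35 0 0 0;0 0 0 -35 0 0 0;0 0 0 -25 0 0 0;0 0 0 -15 0 0 0.08;0 0 0 0 0 0 0.075;0 0 0 0 0 0 0;0 0 0 0 0 0 0;0 0 0 0 0 0 0")

```text
time_s: 22.08
position: [0.5107, -0.3619, 0.2477]
tool_rot: [[0.983, -0.183, -0.001], [-0.183, -0.983, 0.001], [-0.001, -0.001, -1.0]]
ft_force: [-0.0, 0.5, -0.3]
grip_width: -0.0001
gripper_force: 0.0
```

```bash
python3 - <<'E'
from h import *
plan([.505,.302,.25],-10.6,20)
p=env.get_image("wrist"); save(p,"w4.png")
E
```

```text
pos [ 0.5107 -0.3619  0.2477] yaw -10.54 turn_z 0.001 shift [-127.7 -651.5   -2.3] per row [ -6.39 -32.57  -0.12] |.| 33.2 tilt [-0.001   0.0011 -1.    ] q6 54.4
```

View pics/w4.png

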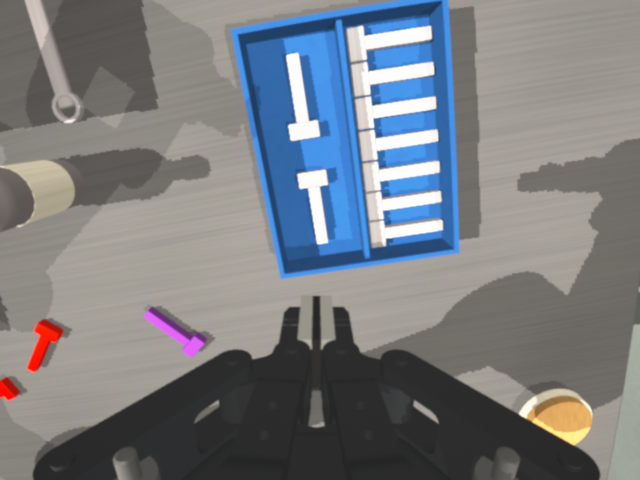

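Both steel parts lie flat in the empty half, at (300,95) and (315,205). Next is the outside of the door.

Emit:
servo_tool(deltas="0 -3 -16 0 0 0 0;0 -6.5 -33 0 0 0 0;0 -6.5 -33 0 0 0 0;0 -6.5 -33 0 0 0 0;0 -6.5 -33 0 0 0 0;0 -6.5 -33 0 0 0 0;0 -6.5 -33 0 0 0 0;0 -6.5 -33 0 0 0 0")

```text
time_s: 22.8
position: [0.5085, -0.1088, 0.248]
tool_rot: [[0.983, -0.184, -0.001], [-0.184, -0.983, 0.0], [-0.001, -0.0, -1.0]]
ft_force: [1.4, -0.7, 0.7]
grip_width: 0.0002
gripper_force: 0.0
```

Emit:
servo_tool(deltas="0 -6.5 -33 0 0 0 0;0 -6.5 -33 0 0 0 0;0 -6.5 -33 0 0 0 0;0 -6.5 -33 0 0 0 0;0 -6.5 -33 0 0 0 0;0 -6.5 -33 0 0 0 0;0 -6.5 -33 0 0 0 0;0 -6.5 -33 0 0 0 0")

```text
time_s: 23.47
position: [0.5063, 0.1603, 0.248]
tool_rot: [[0.983, -0.184, -0.001], [-0.184, -0.983, -0.0], [-0.001, 0.0, -1.0]]
ft_force: [0.9, 0.3, 0.6]
grip_width: 0.0003
gripper_force: 0.0
```

Emit:
servo_tool(deltas="0 -6.5 -33 0 0 0 0;0 -6.5 -33 0 0 0 0;0 -6.5 -33 0 0 0 0;0 -6 -33 0 0 0 0;0 0 -8 0 0 0 0;0 0 0 0 0 0 0;0 0 0 0 0 0 0")

```text
time_s: 24.05
position: [0.5075, 0.3005, 0.2478]
tool_rot: [[0.983, -0.184, -0.001], [-0.184, -0.983, -0.001], [-0.001, 0.001, -1.0]]
ft_force: [0.8, -1.0, -0.7]
grip_width: 0.0002
gripper_force: 0.0
```

```bash
python3 - <<'E'
from h import *
plan([.505,.302,.17],-10.6,4)
print(env.observe()["q"].round(1))
E
```

```text
pos [0.5075 0.3005 0.2478] yaw -10.61 turn_z -0.0001 shift [-2.7 -1.  77.8] per row [-0.68 -0.25 19.45] |.| 19.5 tilt [-9.e-04 -8.e-04 -1.e+00] q6 119.8
[ 19.2  25.3  65.9  -0.   88.9 119.8]
```

Emit:
servo_tool(deltas="0 -1 0 15 0 0 0;0 -1 0 25 0 0 0;0 0 0 25 0 0 0;0 0 0 13 0 0 0;0 0 8 0 0 0 0;0 0 8 0 0 0 0;0 0 5 0 0 0 0;0 0 0 0 0 0 0")

```text
time_s: 24.72
position: [0.5022, 0.2791, 0.1719]
tool_rot: [[0.982, -0.187, 0.002], [-0.187, -0.982, 0.0], [0.002, -0.001, -1.0]]
ft_force: [-0.5, -0.1, 0.3]
grip_width: -0.0001
gripper_force: 0.0
```

Emit:
servo_tool(deltas="0 0 3 0 0 0 0;0 0 3 0 0 0 0;0 0 3 0 0 0 0;0 0 0 0 0 0 0")

```text
time_s: 25.05
position: [0.5, 0.2715, 0.1706]
tool_rot: [[0.983, -0.185, 0.0], [-0.185, -0.983, -0.0], [0.0, -0.0, -1.0]]
ft_force: [0.0, -0.3, -0.2]
grip_width: -0.0001
gripper_force: 0.0
```

Emit:
servo_tool(deltas="0 -0.4 3.5 0 0 0 -0.02;0 -0.4 5.5 0 0 0 -0.03;0 -0.5 7 0 0 0 -0.04;0 -0.5 8.8 0 0 0 -0.05;0 -0.5 10.5 0 0 0 -0.06;0 -0.5 10.5 0 0 0 -0.06;0 -0.5 10.5 0 0 0 -0.06;0 -0.5 10.5 0 0 0 -0.06")

```text
time_s: 25.72
position: [0.4946, 0.2053, 0.1704]
tool_rot: [[0.981, 0.196, -0.0], [0.196, -0.981, 0.0], [-0.0, -0.0, -1.0]]
ft_force: [-0.2, 0.7, -0.5]
grip_width: -0.0003
gripper_force: 0.1
```

```bash
cat >> h.py <<'E'
def arc():
    s=env.observe(); d=s["position"][:2]-np.array([.669,.2255]); R=s["tool_rot"]
    v=R.T@np.array([d[0],d[1],0])*1000; y=np.degrees(np.arctan2(R[1,0],R[0,0]))
    print("in tool frame rel hinge",v.round(1),"tool yaw",y.round(1),"door-angle left if aligned",(np.radians(83.2-y)).round(3),"F",s["ft_force"].round(1),"F tool",(R.T@s["ft_force"]).round(1),s["position"].round(4),s["time_s"],s["q"].round(0))
E
python3 - <<'E'
from h import *
arc()
E
```

```text
in tool frame rel hinge [-175.   -14.4    0. ] tool yaw 11.3 door-angle left if aligned 1.255 F [-0.2  0.7 -0.5] F tool [-0.  -0.7  0.5] [0.4946 0.2053 0.1704] 25.7167 [10. 23. 82.  0. 74. 89.]
```

Emit:
servo_tool(deltas="0 -0.5 10.5 0 0 0 -0.06;0 -0.5 10.5 0 0 0 -0.06;0 -0.5 10.5 0 0 0 -0.06;0 -0.5 10.5 0 0 0 -0.06;0 -0.5 10.5 0 0 0 -0.06;0 -0.5 10.5 0 0 0 -0.06;0 -0.5 10.5 0 0 0 -0.06;0 -0.5 10.5 0 0 0 -0.06")

```text
time_s: 26.38
position: [0.5239, 0.1272, 0.1704]
tool_rot: [[0.779, 0.627, -0.0], [0.627, -0.779, 0.0], [-0.0, -0.0, -1.0]]
ft_force: [-0.5, -0.0, 0.7]
grip_width: -0.0001
gripper_force: 0.2
```

Emit:
servo_tool(deltas="0 -0.5 10.5 0 0 0 -0.06;0 -0.5 10.5 0 0 0 -0.06;0 -0.5 10.5 0 0 0 -0.06;0 -0.5 10.5 0 0 0 -0.06;0 -0.5 8.8 0 0 0 -0.05;0 -0.5 7 0 0 0 -0.04;0 -0.4 5.2 0 0 0 -0.03;0 -0.3 3.5 0 0 0 -0.02")

```text
time_s: 27.05
position: [0.5709, 0.0803, 0.1702]
tool_rot: [[0.493, 0.87, -0.0], [0.87, -0.493, 0.0], [-0.0, -0.0, -1.0]]
ft_force: [0.2, 0.4, -0.1]
grip_width: 0.0003
gripper_force: 0.0
```

```bash
python3 - <<'E'
from h import *
arc()
p=env.get_image("top"); save(p,"t5.png",(130,30,400,310),2)
E
```

```text
in tool frame rel hinge [-174.7  -13.7    0. ] tool yaw 60.5 door-angle left if aligned 0.397 F [ 0.2  0.4 -0.1] F tool [ 0.5 -0.   0.1] [0.5709 0.0803 0.1702] 27.05 [-4. 27. 76.  0. 77. 26.]
```

View pics/t5.png

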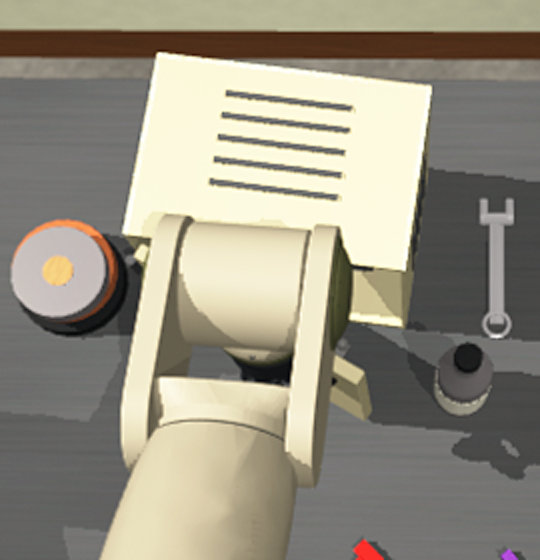

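The top view shows the door following the fingers, with its free edge at (353,385) and about 0.4 rad still open. The bottle is clear of it.

Emit:
servo_tool(deltas="0 -0.4 5.3 0 0 0 -0.03;0 -0.4 5.3 0 0 0 -0.03;0 -0.4 5.3 0 0 0 -0.03;0 -0.4 5.3 0 0 0 -0.03;0 -0.4 5.3 0 0 0 -0.03;0 -0.4 5.3 0 0 0 -0.03;0 -0.4 5.3 0 0 0 -0.03;0 -0.4 5.3 0 0 0 -0.03")

```text
time_s: 27.77
position: [0.608, 0.0609, 0.1703]
tool_rot: [[0.272, 0.962, -0.0], [0.962, -0.272, 0.0], [0.0, -0.0, -1.0]]
ft_force: [-0.0, 0.4, 0.2]
grip_width: 0.0002
gripper_force: 0.1
```

Emit:
servo_tool(deltas="0 -0.2 2.5 0 0 0 -0.014;0 -0.2 2.5 0 0 0 -0.014;0 -0.2 2.5 0 0 0 -0.014;0 -0.2 2.5 0 0 0 -0.014")

```text
time_s: 28.1
position: [0.6175, 0.0575, 0.1704]
tool_rot: [[0.218, 0.976, -0.0], [0.976, -0.218, 0.0], [0.0, -0.0, -1.0]]
ft_force: [0.2, -0.6, -0.1]
grip_width: 0.0001
gripper_force: 0.0
```

```bash
python3 - <<'E'
from h import *
arc()
E
```

```text
in tool frame rel hinge [-175.2  -13.6   -0. ] tool yaw 77.4 door-angle left if aligned 0.101 F [ 0.2 -0.6 -0.1] F tool [-0.5  0.3  0.1] [0.6175 0.0575 0.1704] 28.1 [-6. 31. 68.  0. 80.  7.]
```

Emit:
servo_tool(deltas="0 -0.1 1.2 0 0 0 -0.007;0 -0.1 1.2 0 0 0 -0.007;0 -0.1 1.2 0 0 0 -0.007;0 -0.1 1.2 0 0 0 -0.007;0 -0.1 1.2 0 0 0 -0.007;0 -0.1 1.2 0 0 0 -0.007")

```text
time_s: 28.6
position: [0.624, 0.0554, 0.1703]
tool_rot: [[0.177, 0.984, -0.001], [0.984, -0.177, 0.0], [-0.0, -0.001, -1.0]]
ft_force: [-5.6, 0.9, 2.8]
grip_width: -0.0001
gripper_force: 3.2
```

Emit:
servo_tool(deltas="0 -0.1 1.2 0 0 0 -0.007;0 -0.1 1.2 0 0 0 -0.007;0 -0.1 1.2 0 0 0 -0.007;0 -0.1 1.2 0 0 0 -0.007")

```text
time_s: 28.93
position: [0.6277, 0.0544, 0.1703]
tool_rot: [[0.15, 0.989, -0.004], [0.989, -0.15, 0.0], [-0.0, -0.004, -1.0]]
ft_force: [-7.8, -0.1, 2.0]
grip_width: -0.0002
gripper_force: 3.7
```

```bash
python3 - <<'E'
from h import *
arc()
E
```

```text
in tool frame rel hinge [-1.754e+02 -1.530e+01  1.000e-01] tool yaw 81.4 door-angle left if aligned 0.031 F [-7.8 -0.1  2. ] F tool [-1.2 -7.7 -1.9] [0.6277 0.0544 0.1703] 28.9333 [-6. 33. 66. -0. 81.  3.]
```

In the catch now, at about 8 N.

Emit:
servo_tool(deltas="0 0 1 0 0 0 -0.006;0 0 1 0 0 0 -0.006;0 0 1 0 0 0 -0.006;0 0 1 0 0 0 -0.006")

```text
time_s: 29.27
position: [0.6331, 0.0534, 0.1703]
tool_rot: [[0.126, 0.992, -0.0], [0.992, -0.126, -0.0], [-0.0, -0.0, -1.0]]
ft_force: [-0.5, -0.9, -0.2]
grip_width: -0.0002
gripper_force: 0.6
```

Emit:
servo_tool(deltas="0 0 1 0 0 0 -0.004;0 0 1 0 0 0 -0.004;0 0 1 0 0 0 0;0 0 0 0 0 0 0")

```text
time_s: 29.6
position: [0.635, 0.0533, 0.1703]
tool_rot: [[0.118, 0.993, -0.003], [0.993, -0.118, 0.0], [-0.0, -0.003, -1.0]]
ft_force: [-7.3, -0.3, 2.9]
grip_width: -0.0002
gripper_force: 3.8
```

```bash
python3 - <<'E'
from h import *
arc()
E
```

```text
in tool frame rel hinge [-1.75e+02 -1.33e+01  1.00e-01] tool yaw 83.2 door-angle left if aligned 0.0 F [-7.3 -0.3  2.9] F tool [-1.1 -7.2 -2.9] [0.635  0.0533 0.1703] 29.6 [-6. 33. 65. -0. 82.  1.]
```

Emit:
servo_tool(deltas="0 0 1 0 0 0 0;0 0 0.5 0 0 0 0;0 0 0 0 0 0 0")

```text
time_s: 29.85
position: [0.6352, 0.0533, 0.1704]
tool_rot: [[0.118, 0.993, -0.006], [0.993, -0.118, 0.0], [-0.001, -0.006, -1.0]]
ft_force: [-14.6, 0.0, 6.3]
grip_width: -0.0002
gripper_force: 7.6
```

Emit:
servo_tool(deltas="0 0 -2 0 0 0 0;0 0 -8 0 0 0 0;0 0 -20 0 0 0 0;0 0 -25 -10 0 0 0;0 0 -25 -25 0 0 0;0 0 -25 -35 0 0 0;0 0 -30 -20 0 0 0;0 0 -30 -10 0 0 0")

```text
time_s: 30.52
position: [0.4744, 0.0726, 0.2721]
tool_rot: [[0.119, 0.993, 0.006], [0.993, -0.119, -0.0], [0.0, 0.006, -1.0]]
ft_force: [0.1, -0.2, 0.4]
grip_width: -0.0
gripper_force: 0.0
```

Emit:
servo_tool(deltas="0 -30 0 0 0 0 0;0 -35 0 0 0 0 0;0 -35 0 0 0 0 0;0 -35 0 0 0 0 0;0 -35 0 0 0 0 0;0 -35 0 0 0 0 0;0 -20 0 0 0 0 0;0 0 0 0 0 0 0")

```text
time_s: 31.18
position: [0.4477, -0.1544, 0.2692]
tool_rot: [[0.123, 0.992, 0.001], [0.992, -0.123, -0.001], [-0.001, 0.001, -1.0]]
ft_force: [0.2, 0.8, 0.2]
grip_width: 0.0001
gripper_force: 0.0
```

```bash
python3 - <<'E'
from h import *
p=env.get_image("top"); P=cloud(p)
a=p["img"][20:320,120:620][...,::-1]; cv2.imwrite("pics/t6.png",cv2.resize(a,None,fx=1.6,fy=1.6,interpolation=cv2.INTER_CUBIC))
fit(p,(.62,-.364),50,z=.017); fit(p,(.505,-.361),50,z=.017)
m=(P[...,2]>0.15)&(P[...,2]<0.18); m[:,:345]=0;m[:,385:]=0; m[:195]=0; m[250:]=0; print("bottle",P[m].mean(0))
# door top face
m=(P[...,2]>.188)&(P[...,2]<.201)&(P[...,0]>.55)&(P[...,0]<.69)&(P[...,1]<.24)&(P[...,1]>-.05)
r=cv2.minAreaRect((P[m][:,:2]*1000).astype(np.float32)); print(m.sum(),r)
d=env.spot_point("door_handle",p)
print([(x["uv"],px2w(p,x["uv"],.166).round(4),x["conf"]) for x in d][:1],env.observe()["position"])
c=np.radians(-6.8); print("shut knob expected", np.array([.669,.2255])+.21*np.array([np.sin(c),-np.cos(c)])+.035*np.array([-np.cos(c),-np.sin(c)]))
E
```

```text
fit n 300 mid [ 0.6189 -0.362 ] yaw 178.2 len 0.0807 rect ((618.9622802734375, -362.3073425292969), (31.353923797607422, 80.7098159790039), 87.78443145751953)Traceback (most recent call last):
  File "<stdin>", line 4, in <module>
  File "h.py", line 40, in fit
    n,l,st,_=cv2.connectedComponentsWithStats(m.astype(np.uint8)); k=1+np.argmax(st[1:,4]); v,u=np.nonzero(l==k)
                                                                       ~~~~~~~~~^^^^^^^^^^
    return _wrapfunc(a, 'argmax', axis=axis, out=out, **kwds)
    return bound(*args, **kwds)
ValueError: attempt to get argmax of an empty sequence
```

View pics/t6.png

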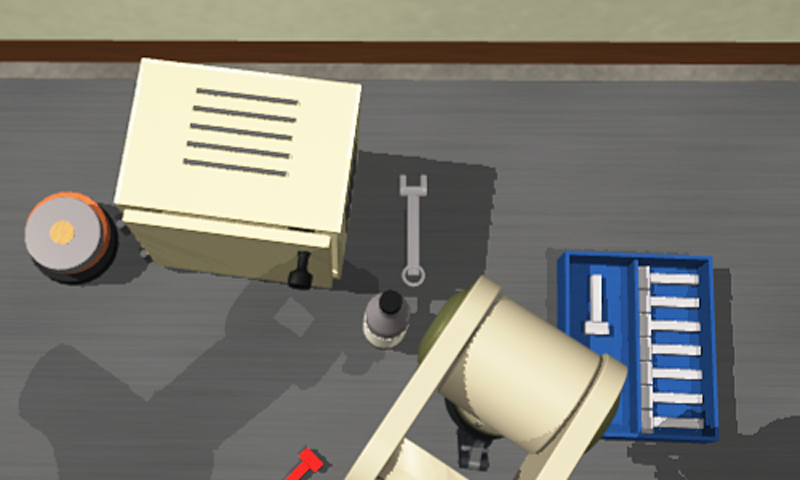

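The top view shows the door shut against the cabinet, with the knob at (300,270). The bottle and wrench are where they were. I'll check numerically that the door is fully home before handing in.

```bash
python3 - <<'E'
from h import *
p=env.get_image("top")
g=p["img"].astype(float).mean(2)
# per column, lowest bright->dark edge of door top in rows 140..190
pts=[];cab=[]
for u in range(205,320,3):
    col=cv2.GaussianBlur(g[:,u:u+1],(1,3),0)[:,0]; d=np.diff(col[130:185])
    e=np.argsort(d)[:2]; e=np.sort(e); pts.append((u,130+e[-1]+.5)); cab.append((u,130+e[0]+.5))
def ang(q,z):
    W=px2w(p,q,z)[:,:2]
    vx,vy,x,y=cv2.fitLine((W*1000).astype(np.float32),cv2.DIST_HUBER,0,.01,.01).ravel(); s=np.sign(vy)
    r=(W*1000-[x,y])@[-vy,vx]
    return np.arctan2(vx*s,vy*s).round(4),np.median(abs(r)).round(2),(x,y)
print("door",ang(pts,.196)); print("cab",ang(cab,.205))
for x in env.spot_point("door_handle",p)[:1]: print(x["uv"],px2w(p,x["uv"],.166),x["conf"])
c=np.radians(-6.8); print("shut knob expected", np.array([.669,.2255])+.21*np.array([np.sin(c),-np.cos(c)])+.035*np.array([-np.cos(c),-np.sin(c)]))
E
```

```text
door (np.float32(0.1256), np.float64(0.49), (np.float32(654.9525), np.float32(107.10015)))
cab (np.float32(0.1251), np.float64(0.46), (np.float32(671.4454), np.float32(103.14091)))
[307.0, 197.0] [[0.60562524 0.02323089 0.166     ]] 0.89
shut knob expected [0.60938137 0.02112138]
```

The door and cabinet edges are parallel to within 0.001 rad, so the door is home. The robot isn't touching anything.

```bash
python3 - <<'E'
from rig import env
print(env.observe()["time_s"], env.close_job())
E
```

```text
the job is handed in; nothing more can be done
31.3333 None
```

Both steel parts lie flat in the tray's empty half, the door is shut on its catch, and the job was handed in at 31.3 s; the bottle and wrench looked unmoved in the last top view and nothing came near the wheels.

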